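# Push the topping tray past its spring stop into the serving bay

### The job

The steel topping tray waits in the left bay of the low tray slide, held back by the spring stop pin in front of it. With the fingertips press the release paddle beside the slide right down, so that the pin sinks, and keep it down while you push the tray by its rear rim over the pin; then go on pushing until the tray is fully home against the end stop of the right bay and the pin has sprung up behind it. Push and press only: do not grip or lift the tray, leave the dish and the shaker standing on it, and disturb nothing else on the counter.

Things in the scene. Friction and masses are not known exactly. Their poses are not given: they have to be found in the camera images.
- tray_slide: Low steel tray slide, fixed, 228 mm across (x), y from -150 to +186 mm. Origin on the counter under the stop pin, z up. The tray travels along -y, from the open left (+y) waiting bay to the right (-y) serving bay, on slippery white strips (running level, z = 27 mm), between rails at x = +-107 to +-112 mm, 47 mm high, whose lips (in to x = +-99 mm) keep the tray from rising over 3 mm.
- stop_release (a joint): Pin and paddle are one sprung piece moving straight down. Value: m down; 0 = up, the pin stands 8 mm above the running level and blocks the tray either way; from 0.008 it is below the tray; 0.011 = lower limit. Spring 1.5 N at 0, 3 N right down; it rises again when let go. Once the tray lies over the pin, the tray keeps it down and the paddle may be let go.
- paddle (a point): Middle of the top of the release paddle, a ridged steel plate 38 (slide's x) by 80 mm (y) and 4 mm thick, outside the rail nearer the robot, at slide x = -137, y = +150 mm; top at z = 42 mm up, 31 mm right down. With the fingers spread across the slide, one can press it while the other stands behind the tray's rear rim, the rail between them and their tips 4 mm or more above the running level.
- pin_top (a point): Middle of the top of the round stop pin (14 mm diameter) at the slide's x = 0, y = 0; z = 35 mm when up. It moves down with the paddle.
- end_stop (a point): Middle of the inner face of the end stop, a wall across the right end of the slide, 44 mm high, at the slide's y = -144 mm; its two rubber bumpers stand out 2 mm, so the tray stops at y = -142 mm.
- steel_tray: Steel tray, loose, 0.25 kg, 130 x 210 x 15 mm. Origin: centre of its underside, z up. Its x (short side) points along the slide's +y: rear rim at x = +66 mm, front rim at -66 mm; its y runs across the slide. The rim leans outward. At the start its origin is at slide y = +75 to +82 mm, just short of the pin; fully home at about y = -75 mm, rear rim just past the pin.
- topping_dish: Yellow cheese-shaped ceramic dish, loose, standing on the tray, 71 x 94 x 47 mm, 0.2 kg. Origin at the centre of its underside, 4.5 mm above the tray's origin. It rides along.
- shaker: Clear shaker with a grey cap, loose, standing on the tray, 44 mm diameter, 90 mm tall, 0.1 kg. Origin at the centre of its underside, z up. It rides along and tips if the tray is jerked or it is struck.
- felt_pen: Bystander: marker pen 154 mm long, 20 mm thick, lying loose on the counter right of the slide, its length pointing away from the robot. Origin at its middle, underside.
- tall_cups: Bystander: tall stack of inverted paper cups, 94 mm diameter, 298 mm tall, loose on the counter right of the slide. Origin at the centre of its underside.
There are look-alikes about, which are no part of the job. What is shaped like the shaker but blue or green is not meant.

How it is judged:
On the way, in this order (a step that is already met when the one before it is completed fails the run):
1. the paddle is pressed down, pin sunk, with the tray still in the left bay (value of joint stop_release above 0.0075 m and y of steel_tray in the frame of tray_slide above 0.064 m), for 0.1 s.
2. the tray's front rim is over the sunken pin (value of joint stop_release above 0.0065 m and y of steel_tray in the frame of tray_slide below 0.06 m), for 0.05 s.
At the end, for the whole second after the job is handed in: The tray lies flat and still in the right bay, within about 5 mm of the end stop and square to the slide, the stop pin is up behind it (joint under 0.002), and the dish and the shaker stand upright on the tray (y of steel_tray in the frame of tray_slide between -0.09 and -0.0705 m and z of steel_tray in the frame of tray_slide between 0.022 and 0.033 m and angle between the x axis of steel_tray and the y axis of tray_slide, either way round below 0.06 rad and value of joint stop_release below 0.002 m and linear speed of steel_tray below 0.01 m/s and angle between each of topping_dish, shaker's own z axis and vertical below 0.2 rad and horizontal distance between each of topping_dish, shaker and steel_tray below 0.085 m and z of each of topping_dish, shaker in the frame of steel_tray below 0.015 m); the robot touches nothing.
It fails at once if the tray is lifted (10 mm) or tipped (z of steel_tray in the frame of tray_slide above 0.037 m or angle between steel_tray's own z axis and vertical above 0.15 rad).
It fails at once if the dish or the shaker is lifted (20 mm above its place) or tipped over (z of any of topping_dish, shaker in the frame of tray_slide above 0.052 m or angle between any of topping_dish, shaker's own z axis and vertical above 0.4 rad).
It fails at once if a bystander is moved by 20 mm or more (distance of any of felt_pen, tall_cups from where it was at the start of the episode above 0.02 m).
It also fails if it takes over 42 s, if anything falls off the work surface, if the arm or the gripper's body presses on something with over 40 N, if the wrist force passes 120 N, or if a joint passes its speed limit or range.

### The arm

A 6-joint arm with a two-finger parallel gripper is mounted at the origin on a cart in front of the work surface, level with it; the furniture and walls round the work are solid. World frame = base frame: x ahead of the robot, y to its left, z up, the work surface at z = 0. Lengths are in m, angles in rad, forces in N, time in s.
With the tool pointing down it reaches from about 0.325 to 0.775 m from the base axis. Payload 5.5 kg.
Tool frame: the origin (TCP) lies on the centre line of the jaws, within the pads' length; the fingertips stand 22 mm ahead of it and the grasp point (between the pads) lies 3 mm ahead of it; z points along the fingers, y is the line along which they close (so a half turn about z gives the same grasp; the last joint's range is limited). The gripper opens to 85 mm and grips with 20 to 120 N. Pads are 22 mm wide; open, the fingers measure 114 mm over their backs; the gripper's body (76 mm by 85 mm) begins 54 mm behind the grasp point. The pads swing forward as they close: fully open they stand 13 mm farther back than shut.
Start: joints at [1.099, 0.091, 1.231, -0, 1.82, -0.057], TCP at [0.242, 0.549, 0.253] pointing down, gripper open.
Joint ranges: [-2.87, 2.87], [-0.86, 2.18], [0.17, 2.46], [-1.51, 4.65], [0.06, 2.69], [-2.65, 2.65]. Speed limits (rad/s): [2.57, 2.57, 3.01, 3.14, 3.14, 3.14].

### API

Orientations are given as a 3x3 rotation matrix whose columns are the frame's x, y, z axes.
In Python, from plant import get_state, grab_frame, camera_model, finish_job, search_frame, cut_out gives the robot as it stands.
- The arm moves only by the tool drive_tool, never from a script. Its argument "targets" is a list that holds one entry, the list of rows, each a list of 6 numbers: the shift along the tool's x, y, z in mm, then the turn, a rotation vector about the tool's x, y, z in rad. A call has 1 to 12 rows; each row is the pose to reach, as a shift and turn from the pose commanded when the call began, along the tool's axes at that moment; what a row does not reach only later rows make up. A row lasts 1/12 s, in which the tool goes at most 41.7 mm and 7.16 degrees, less where a joint would pass 70% of its speed; a pose out of reach is approached as far as the arm can. A call with a gripper value outside its range is refused whole. "gripper" is the finger opening in mm, from 0 to 85.4, set as the call begins (left out, the last holds). The fingers move at their own pace and stop on an object; "newtons" is the grip in N (left out, the last holds). Time passes only in rows, so rows that repeat a pose let the fingers close. It gives the time, the measured TCP pose, the force, the opening and the grip force at its end, in the units of the state.
- get_state(): the state, without advancing time (a new reading comes with each control period).
- grab_frame(name): name is "scene" or "top" or "wrist"; returns the picture (420x560x3 uint8, red, green, blue); there is no depth.
- camera_model(name): a dict with "fx", "fy", "cx", "cy" (pixels), "k1" (the pictures are not rectified: a ray, as slopes to the right and down, at radius r is drawn at 1 + k1 r^2 times it, then the intrinsics apply), "rvec" (rotation vector, rad) and "tvec" (3), from world to camera coordinates, as OpenCV has them; the wrist camera has in their place "tool_from_camera" (4x4, takes a point from camera to tool coordinates, whose origin is the TCP and whose axes are the flange's). Camera axes: x right, y down, z forward; pixel columns grow to the right and rows downward; lengths in m; the calibration is good to about 2 mm. A picture is of the moment at which its call begins: read the wrist's pose just before it. camera_model takes no time and is no camera call.
- finish_job(): hands the job in; it is judged then, once.
Trained networks look in the newest picture that a camera, given by its name, has taken for a name from the list of things; names that differ only in an ending like _2 or _b are one class to them, and where a whole thing is asked for, a point or a joint stands for the part that bears it (a point fixed in the world has none). Each returns a list of dicts, best first, with "score" (0 to 1); they miss things now and then, are a little off and sometimes report something else, mostly with a low value. They report only what shows in the picture. A call takes as long as a camera call. They do not tell look-alikes from the thing itself.
- search_frame(camera, target): "xyz" ([x, y, z] in m, in world coordinates, good to about 4 mm: the middle of the surface that is visible of it).
- cut_out(camera, target): "mask" (420x560 bool, what is visible of it).
The state is a dict: "time": time; "q": joint angles; "joint_vel": joint speeds; "effort": joint torques, N m; "tool_pos": TCP position; "ee_rot": TCP orientation; "wrist_force": force on the tool from outside, world axes, zero at the start; "moment": the same for the moment, N m; "gripper_width": finger opening in m; "gripper_force": force on a finger pad.
Only numpy, scipy, OpenCV 4.12 (cv2) and the standard library are available. Lean on these libraries where they do the work, as an engineer would, in place of code of your own. Each camera call takes 0.05 s, during which the arm holds its last target. There are 200 camera calls.

## Working session

There is one attempt and no reset: what is moved stays moved. The work goes in short steps, Python scripts to look and compute and a tool call to move; the robot and the scene stay as the last step left them, time stands still between calls to the robot, and variables do not carry over. Pictures are saved under pics/ and viewed, at most 10 in all, crops included, and the job is handed in when it is done.

Besides the shell and the picture viewer there is one more tool, called after "Request:" as name(argument=value, ...) on one line, values as JSON. drive_tool: Moves the arm, as the interface text tells. Its arguments: {"type":"object","properties":{"targets":{"type":"array","items":{"type":"array","items":{"type":"array","items":{"type":"number"}}}},"gripper":{"type":"number"},"newtons":{"type":"number"}},"required":["targets"]}

```bash
mkdir -p pics; python3 - <<'E'
from plant import *
import cv2,numpy as np
s=get_state();print(s['time'],s['tool_pos'],np.round(s['ee_rot'],3).tolist(),s['gripper_width'])
for c in("scene","top"):
    im=grab_frame(c);cv2.imwrite(f"pics/{c}0.png",im[:,:,::-1])
    for t in("tray_slide","paddle","pin_top","steel_tray","topping_dish","shaker","felt_pen","tall_cups"):
        try:print(c,t,[(np.round(d['xyz'],3).tolist(),round(d['score'],2)) for d in search_frame(c,t)[:3]])
        except Exception as e:print(t,e)
print(get_state()['time'])
E
```

```text
0.0 [0.24171691 0.54890142 0.2521381 ] [[-0.915, 0.403, -0.001], [0.403, 0.915, -0.002], [0.0, -0.002, -1.0]] 0.08521645950662478
scene tray_slide [([0.555, -0.115, 0.021], 0.69), ([0.399, 0.043, 0.043], 0.33)]
scene paddle [([0.395, 0.05, 0.045], 0.8)]
scene pin_top [([0.399, 0.046, 0.045], 0.6)]
scene steel_tray []
scene topping_dish [([0.496, 0.007, 0.06], 0.78)]
scene shaker [([0.59, 0.006, 0.08], 0.94), ([0.391, 0.22, 0.046], 0.92), ([0.572, 0.001, 0.032], 0.71)]
scene felt_pen [([0.42, -0.32, 0.017], 0.88), ([0.4, 0.048, 0.039], 0.61)]
scene tall_cups [([0.634, -0.339, 0.23], 0.63)]
top tray_slide [([0.56, -0.09, 0.02], 0.56)]
top paddle [([0.4, 0.046, 0.038], 0.75), ([0.499, 0.01, 0.044], 0.24)]
top pin_top [([0.4, 0.056, 0.043], 0.58), ([0.564, 0.014, 0.03], 0.37)]
top steel_tray [([0.564, 0.014, 0.031], 0.8)]
top topping_dish [([0.497, 0.007, 0.046], 0.84)]
top shaker [([0.394, 0.224, 0.078], 0.65), ([0.589, 0.023, 0.116], 0.61), ([0.493, 0.191, 0.079], 0.53)]
top felt_pen [([0.423, -0.315, 0.018], 0.53), ([0.563, -0.089, 0.023], 0.35)]
top tall_cups [([0.645, -0.303, 0.265], 0.77), ([0.565, 0.014, 0.032], 0.21)]
0.9
```

View pics/top0.png

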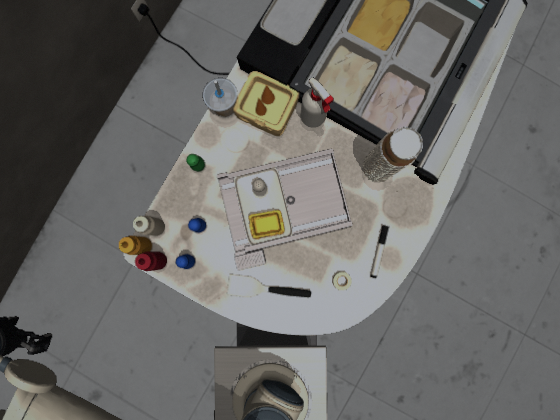

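View pics/scene0.png

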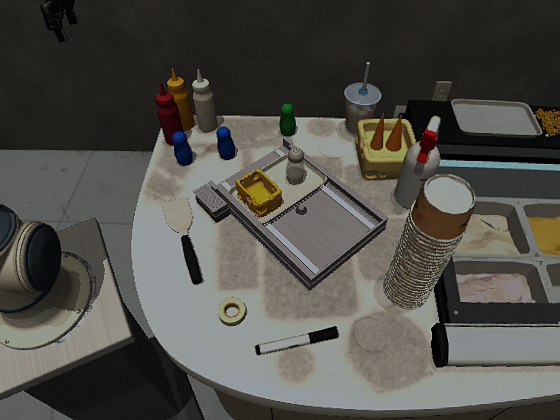

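The top view shows the slide turned about 15°, with corners near (218,175), (333,152), (351,226) and (235,256). The pin is at (291,200), the paddle at (250,259) and the shaker at (259,186). Two blue look-alikes stand to the left at (197,225) and (185,261). The scene view agrees with this. I'll zoom in on the top view to get the slide's pose.

```bash
python3 - <<'E'
import cv2
im=cv2.imread("pics/top0.png")[140:280,170:370]
cv2.imwrite("pics/crop.png",cv2.resize(im,None,fx=4,fy=4,interpolation=cv2.INTER_CUBIC))
E
```

```text
(no output)
```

View pics/crop.png

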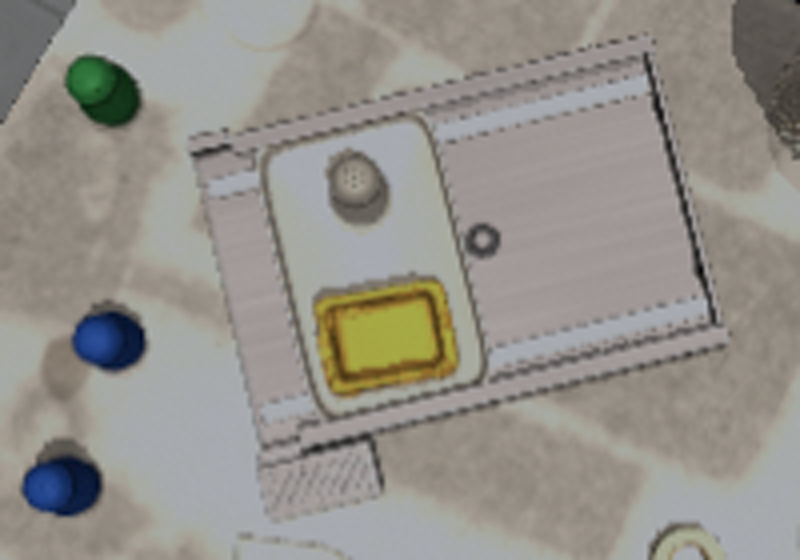

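```bash
cat > h.py <<'E'
from plant import *
import cv2,numpy as np
from scipy.optimize import least_squares
def project(c,P,s=None):
    m=camera_model(c);P=np.atleast_2d(P)
    if 'rvec' in m: pc=P@cv2.Rodrigues(np.array(m['rvec'],float))[0].T+np.array(m['tvec'])
    else:
        T=np.array(m['tool_from_camera']);pt=(P-s['tool_pos'])@np.array(s['ee_rot']);pc=(pt-T[:3,3])@T[:3,:3]
    xy=pc[:,:2]/pc[:,2:];r2=(xy**2).sum(1,keepdims=True);xy=xy*(1+m['k1']*r2)
    return xy*[m['fx'],m['fy']]+[m['cx'],m['cy']]
def slide(p,S):
    c,s=np.cos(p[2]),np.sin(p[2]);S=np.atleast_2d(S)
    return np.c_[p[0]+c*S[:,0]-s*S[:,1],p[1]+s*S[:,0]+c*S[:,1],S[:,2]]
def fit(c,S,uv,p0,s=None):
    r=least_squares(lambda p:(project(c,slide(p,S))-uv).ravel() if s is None else (project(c,slide(p,S),s)-uv).ravel(),p0,loss='soft_l1')
    return r.x,r.fun.reshape(-1,2)
E
python3 - <<'E'
from h import *
S=np.array([[0,0,35],[114,-150,45],[-114,-150,45],[-118,190,42],[-118,110,42],[-156,110,42],[-156,190,42]])/1e3
uv=np.array([[483,240],[651,37],[727,338],[258,458],[375,440],[383,490],[272,520]])/4+[170,140]
p,r=fit("top",S,uv,[.56,-.05,.2]);print(p,np.round(r,1).tolist())
# tray rear rim: rear rim mid-pixel & front
m=lambda S:((project("top",slide(p,np.array(S)/1e3))-[170,140])*4).round().tolist()
for y in (75,78.5,82):print(y,m([[0,y+66,42],[60,y+66,42],[0,y-66,42]]))
for n,w in dict(paddle=[.397,.048],dish=[.497,.007],shaker=[.59,.015],blue1=[.493,.191],blue2=[.394,.224]).items():
    d=np.array(w)-p[:2];c,s=np.cos(p[2]),np.sin(p[2]);print(n,(c*d[0]+s*d[1]).round(3),(-s*d[0]+c*d[1]).round(3))
a=p[2]
s=get_state();R=np.array(s['ee_rot'])
for sg in(1,-1):
    y=sg*np.array([np.cos(a),np.sin(a),0]);z=np.array([0,0,-1.]);Rt=np.c_[np.cross(y,z),y,z]
    print(sg,cv2.Rodrigues(R.T@Rt)[0].ravel())
    for q in((-83,162,100),(-83,230,180)):
      t=slide(p,np.array(q)/1e3)[0];print(t,(R.T@(t-s['tool_pos'])*1e3).round(1))
E
```

```text
[ 0.5663496  -0.06484459  0.23343744] [[0.2, -0.8], [0.0, -2.0], [1.5, 1.0], [0.0, 1.9], [-1.2, -0.5], [0.1, 0.4], [-0.3, -0.1]]
75 [[287.0, 284.0], [268.0, 201.0], [471.0, 239.0]]
78.5 [[282.0, 285.0], [263.0, 202.0], [466.0, 240.0]]
82 [[278.0, 286.0], [258.0, 204.0], [461.0, 241.0]]
paddle -0.139 0.149
dish -0.051 0.086
shaker 0.041 0.072
blue1 -0.012 0.266
blue2 -0.101 0.321
1 [2.28704055e-05 3.19187975e-05 9.22510764e-01]
[0.44812647 0.07356167 0.1       ] [-380.5 -352.1  153.3]
[0.4323965 0.1397173 0.18     ] [-339.4 -297.9   73.3]
-1 [-3.81607062e-05  2.73428479e-05 -2.21908189e+00]
[0.44812647 0.07356167 0.1       ] [-380.5 -352.1  153.3]
[0.4323965 0.1397173 0.18     ] [-339.4 -297.9   73.3]
```

Request:
drive_tool(targets=[[[0,0,-60,0,0,0],[-35,-30,-60,0,0,0.1],[-70,-60,-60,0,0,0.2],[-105,-91,-60,0,0,0.3],[-140,-121,-60,0,0,0.4],[-175,-152,-60,0,0,0.5],[-210,-182,-60,0,0,0.6],[-245,-213,-60,0,0,0.7],[-280,-243,-60,0,0,0.8],[-315,-274,-60,0,0,0.88],[-350,-304,-60,0,0,0.92],[-383,-333,-60,0,0,0.92]]], gripper=85)

```text
time: 1.9
tool_pos: [0.4363, 0.1353, 0.3137]
ee_rot: [[-0.232, 0.973, 0.001], [0.973, 0.232, 0.0], [0.0, 0.001, -1.0]]
wrist_force: [0.9, 0.6, -0.5]
gripper_width: 0.0848
gripper_force: 0.0
```

Request:
drive_tool(targets=[[[0,0,30,0,0,0],[0,0,60,0,0,0],[0,0,90,0,0,0],[0,0,90,0,0,0],[0,0,90,0,0,0],[0,0,90,0,0,0]]])

```text
time: 2.4
tool_pos: [0.4363, 0.1376, 0.2254]
ee_rot: [[-0.234, 0.972, 0.002], [0.972, 0.234, 0.001], [-0.0, 0.002, -1.0]]
wrist_force: [0.1, -0.4, 0.8]
gripper_width: 0.0851
gripper_force: 0.0
```

```bash
python3 - <<'E'
from h import *
s=get_state();im=grab_frame("wrist");print(s['tool_pos'],s['time'])
cv2.imwrite("pics/w1.png",im[:,:,::-1]);np.savez("w1.npz",t=s['tool_pos'],R=s['ee_rot'])
p=[.56635,-.06484,.23344]
for n,S in dict(paddle4=[[-118,190,42],[-118,110,42],[-156,110,42],[-156,190,42]],pin=[[0,0,35]],rear=[[0,144,42],[-60,144,42]],raillow=[[-112,110,47],[-112,186,47]]).items():print(n,project("wrist",slide(p,np.array(S)/1e3),s).round().tolist())
E
```

```text
[0.43634312 0.13756967 0.22543047] 2.4
paddle4 [[239.0, 221.0], [242.0, 295.0], [204.0, 295.0], [199.0, 221.0]]
pin [[350.0, 377.0]]
rear [[361.0, 265.0], [300.0, 265.0]]
raillow [[247.0, 298.0], [245.0, 227.0]]
```

View pics/w1.png

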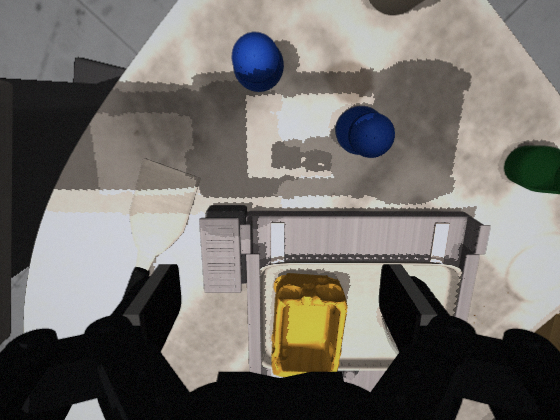

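The wrist view puts the paddle at columns 200–241, rows 218–292, within about 3 px of my prediction. The tray's rear rim is near row 263, so slide y ≈ +146 and the tray is at about +80. Next I'll go above the paddle at slide (-83, 165).

Request:
drive_tool(targets=[[[-20,-1,30,0,0,0],[-40,-3,60,0,0,0],[-62,-3,90,0,0,0],[-62,-3,115,0,0,0],[-62,-3,135,0,0,0],[-62,-3,140,0,0,0],[-62,-3,140,0,0,0],[-62,-3,140,0,0,0]]])

```text
time: 3.12
tool_pos: [0.4487, 0.0768, 0.0857]
ee_rot: [[-0.234, 0.972, 0.003], [0.972, 0.234, 0.0], [-0.0, 0.003, -1.0]]
wrist_force: [-0.1, 0.8, 0.6]
gripper_width: 0.0848
gripper_force: 0.0
```

```bash
python3 - <<'E'
from h import *
s=get_state();p=[.56635,-.06484,.23344]
d=s['tool_pos'][:2]-np.array(p[:2]);c,q=np.cos(p[2]),np.sin(p[2]);print('slide',c*d[0]+q*d[1],-q*d[0]+c*d[1],s['tool_pos'][2],s['wrist_force'])
im=grab_frame("wrist");cv2.imwrite("pics/w2.png",im[:,:,::-1])
for n,S in dict(paddle4=[[-118,190,42],[-118,110,42],[-156,110,42],[-156,190,42]],rear=[[0,146,42],[-60,146,42]]).items():print(n,project("wrist",slide(p,np.array(S)/1e3),s).round().tolist())
E
```

```text
slide -0.08167690432780329 0.1649607835049891 0.08571439727595165 [-0.0597956   0.82165431  0.56124388]
paddle4 [[208.0, 203.0], [217.0, 336.0], [150.0, 336.0], [133.0, 202.0]]
rear [[431.0, 280.0], [321.0, 280.0]]
```

View pics/w2.png

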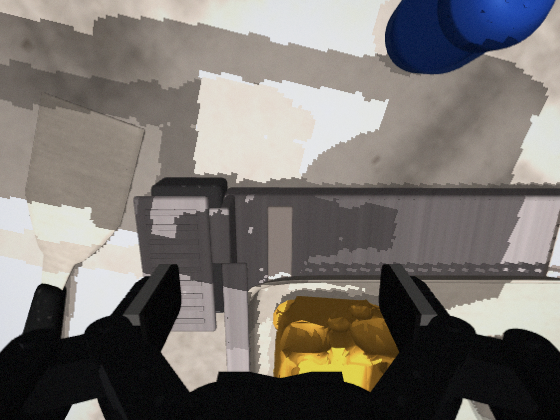

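The paddle is seen at columns 137–215, rows 196–331, about 3 mm further toward +y than modelled. The rear rim is at about row 278. I'll shift +3 mm and press down gently.

Request:
drive_tool(targets=[[[3,0,8,0,0,0],[3,0,16,0,0,0],[3,0,22,0,0,0],[3,0,25,0,0,0],[3,0,25,0,0,0],[3,0,25,0,0,0]]])

```text
time: 3.67
tool_pos: [0.4466, 0.0792, 0.0579]
ee_rot: [[-0.234, 0.972, -0.001], [0.972, 0.234, -0.0], [0.0, -0.001, -1.0]]
wrist_force: [0.7, -0.5, -0.8]
gripper_width: 0.0848
gripper_force: 0.0
```

Request:
drive_tool(targets=[[[0,0,2,0,0,0],[0,0,4,0,0,0],[0,0,5,0,0,0],[0,0,5,0,0,0],[0,0,5,0,0,0]]])

```text
time: 4.08
tool_pos: [0.4468, 0.0792, 0.0533]
ee_rot: [[-0.234, 0.972, -0.0], [0.972, 0.234, -0.0], [0.0, -0.0, -1.0]]
wrist_force: [-0.5, -0.2, 0.6]
gripper_width: 0.0848
gripper_force: 0.0
```

Request:
drive_tool(targets=[[[0,0,2,0,0,0],[0,0,4,0,0,0],[0,0,5,0,0,0],[0,0,5,0,0,0],[0,0,5,0,0,0]]])

```text
time: 4.5
tool_pos: [0.4471, 0.0792, 0.0485]
ee_rot: [[-0.234, 0.972, 0.001], [0.972, 0.234, 0.0], [-0.0, 0.001, -1.0]]
wrist_force: [1.1, 0.3, 2.4]
gripper_width: 0.085
gripper_force: 0.9
```

Request:
drive_tool(targets=[[[0,0,2,0,0,0],[0,0,3,0,0,0],[0,0,4,0,0,0],[0,0,4,0,0,0],[0,0,4,0,0,0]]])

```text
time: 4.92
tool_pos: [0.447, 0.0792, 0.0444]
ee_rot: [[-0.234, 0.972, 0.001], [0.972, 0.234, 0.0], [-0.0, 0.001, -1.0]]
wrist_force: [1.1, -0.1, 1.9]
gripper_width: 0.085
gripper_force: 1.2
```

Request:
drive_tool(targets=[[[0,0,2,0,0,0],[0,0,3,0,0,0],[0,0,3,0,0,0],[0,0,3,0,0,0]]])

```text
time: 5.25
tool_pos: [0.447, 0.0792, 0.0413]
ee_rot: [[-0.234, 0.972, 0.0], [0.972, 0.234, -0.0], [-0.0, 0.0, -1.0]]
wrist_force: [2.0, 0.4, 2.8]
gripper_width: 0.0848
gripper_force: 1.4
```

Request:
drive_tool(targets=[[[0,0,1,0,0,0],[0,0,1,0,0,0],[0,0,1,0,0,0],[0,0,1,0,0,0]]])

```text
time: 5.58
tool_pos: [0.4469, 0.0792, 0.0403]
ee_rot: [[-0.234, 0.972, 0.0], [0.972, 0.234, 0.0], [-0.0, 0.0, -1.0]]
wrist_force: [2.8, 0.4, 2.9]
gripper_width: 0.0848
gripper_force: 1.5
```

Request:
drive_tool(targets=[[[0,0,1,0,0,0],[0,0,1,0,0,0],[0,0,1,0,0,0]]])

```text
time: 5.83
tool_pos: [0.447, 0.0792, 0.0399]
ee_rot: [[-0.234, 0.972, 0.0], [0.972, 0.234, 0.0], [-0.0, 0.0, -1.0]]
wrist_force: [1.2, -0.5, 7.0]
gripper_width: 0.0849
gripper_force: 3.2
```

```bash
python3 - <<'E'
from h import *
s=get_state();p=[.56635,-.06484,.23344]
d=s['tool_pos'][:2]-np.array(p[:2]);c,q=np.cos(p[2]),np.sin(p[2]);print('slide',c*d[0]+q*d[1],-q*d[0]+c*d[1],s['tool_pos'][2],s['wrist_force'],s['moment'])
a=cv2.resize(grab_frame("scene")[140:260,160:360],None,fx=3.9,fy=3.9);cv2.imwrite("pics/s3.png",a[:,:,::-1])
E
```

```text
slide -0.08281447321592944 0.16778703295459046 0.03987131889544476 [ 1.18574661 -0.49398096  7.03670431] [-0.04149178  0.1520203  -0.03271417]
```

View pics/s3.png

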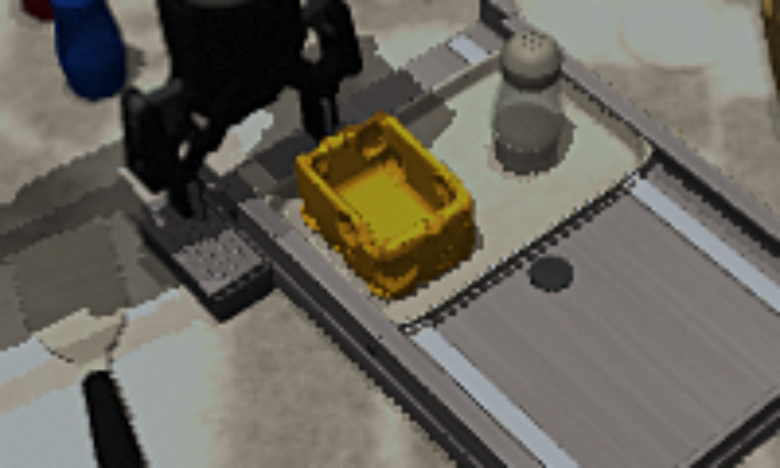

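The paddle is against its lower limit: force stepped up to 7 N at z = 39.9 mm. The picture shows the pin at (551,272) flush with the floor, one finger on the paddle at (190,210) and the other behind the tray. Now I'll push.

Request:
drive_tool(targets=[[[-2,0,0,0,0,0],[-4,0,0,0,0,0],[-6,0,0,0,0,0],[-8,0,0,0,0,0],[-10,0,0,0,0,0],[-13,0,0,0,0,0],[-16,0,0,0,0,0],[-19,0,0,0,0,0],[-22,0,0,0,0,0],[-25,0,0,0,0,0],[-28,0,0,0,0,0],[-31,0,0,0,0,0]]])

```text
time: 6.88
tool_pos: [0.4534, 0.0509, 0.0398]
ee_rot: [[-0.234, 0.972, -0.002], [0.972, 0.234, 0.004], [0.004, -0.001, -1.0]]
wrist_force: [-3.1, 8.6, 8.7]
gripper_width: 0.0849
gripper_force: 5.3
```

Request:
drive_tool(targets=[[[-2,0,0,0,0,0],[-5,0,0,0,0,0],[-8,0,0,0,0,0],[-11,0,0,0,0,0],[-13,0,0,0,0,0],[-15,0,0,0,0,0],[-16,0,0,0,0,0],[-16,0,0,0,0,0],[-16,0,0,0,0,0]]])

```text
time: 7.63
tool_pos: [0.4572, 0.0352, 0.0398]
ee_rot: [[-0.234, 0.972, -0.002], [0.972, 0.234, 0.004], [0.004, -0.001, -1.0]]
wrist_force: [-2.7, 6.4, 8.4]
gripper_width: 0.085
gripper_force: 5.0
```

```bash
python3 - <<'E'
from h import *
a=cv2.resize(grab_frame("scene")[140:290,160:390],None,fx=3.4,fy=3.4);cv2.imwrite("pics/s4.png",a[:,:,::-1])
E
```

```text
(no output)
```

View pics/s4.png

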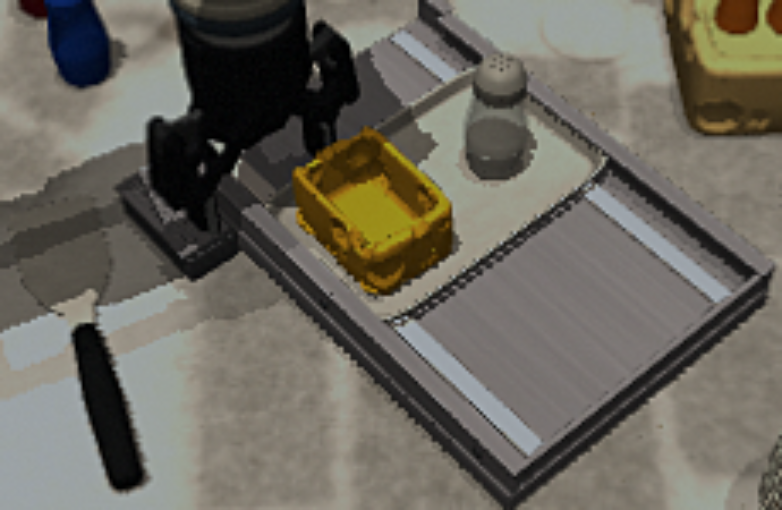

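The front rim is over the sunken pin, the pin is hidden, and the dish and shaker are upright. I'll keep pushing.

Request:
drive_tool(targets=[[[-3,0,-1,0,0,0],[-7,0,-1,0,0,0],[-11,0,-1,0,0,0],[-15,0,-1,0,0,0],[-19,0,-1,0,0,0],[-23,0,-1,0,0,0],[-27,0,-1,0,0,0],[-31,0,-1,0,0,0],[-35,0,-1,0,0,0],[-39,0,-1,0,0,0],[-43,0,-1,0,0,0],[-47,0,-1,0,0,0]]])

```text
time: 8.68
tool_pos: [0.4687, -0.0127, 0.04]
ee_rot: [[-0.234, 0.972, -0.001], [0.972, 0.234, -0.0], [0.0, -0.001, -1.0]]
wrist_force: [-1.6, 1.0, -1.1]
gripper_width: 0.0848
gripper_force: 0.9
```

Request:
drive_tool(targets=[[[-4,0,0,0,0,0],[-8,0,0,0,0,0],[-12,0,0,0,0,0],[-16,0,0,0,0,0],[-20,0,0,0,0,0],[-24,0,0,0,0,0],[-28,0,0,0,0,0],[-32,0,0,0,0,0],[-36,0,0,0,0,0],[-40,0,0,0,0,0],[-44,0,0,0,0,0],[-47,0,0,0,0,0]]])

```text
time: 9.68
tool_pos: [0.4799, -0.0584, 0.0403]
ee_rot: [[-0.234, 0.972, 0.0], [0.972, 0.234, -0.0], [-0.0, 0.0, -1.0]]
wrist_force: [-1.4, 2.2, -1.0]
gripper_width: 0.0852
gripper_force: 1.0
```

Request:
drive_tool(targets=[[[-2,0,0,0,0,0],[-4,0,0,0,0,0],[-6,0,0,0,0,0],[-8,0,0,0,0,0],[-10,0,0,0,0,0],[-12,0,0,0,0,0],[-14,0,0,0,0,0],[-16,0,0,0,0,0],[-18,0,0,0,0,0],[-19,0,0,0,0,0],[-20,0,0,0,0,0]]])

```text
time: 10.6
tool_pos: [0.4845, -0.0772, 0.0404]
ee_rot: [[-0.234, 0.972, -0.0], [0.972, 0.234, 0.0], [0.0, -0.0, -1.0]]
wrist_force: [-1.4, 2.7, 2.2]
gripper_width: 0.0849
gripper_force: 1.4
```

Request:
drive_tool(targets=[[[-1,0,0,0,0,0],[-2,0,0,0,0,0],[-3,0,0,0,0,0],[-3,0,0,0,0,0]]])

```text
time: 10.93
tool_pos: [0.4852, -0.0804, 0.0403]
ee_rot: [[-0.234, 0.972, 0.0], [0.972, 0.234, -0.0], [-0.0, 0.0, -1.0]]
wrist_force: [-1.8, 2.3, 1.0]
gripper_width: 0.0849
gripper_force: 1.2
```

Request:
drive_tool(targets=[[[-1,0,0,0,0,0],[-2,0,0,0,0,0],[-3,0,0,0,0,0],[-3,0,0,0,0,0]]])

```text
time: 11.27
tool_pos: [0.4857, -0.0816, 0.0402]
ee_rot: [[-0.235, 0.972, -0.001], [0.972, 0.235, 0.003], [0.003, 0.0, -1.0]]
wrist_force: [-3.1, 8.7, 4.7]
gripper_width: 0.0851
gripper_force: 4.6
```

Request:
drive_tool(targets=[[[-1,0,0,0,0,0],[-2,0,0,0,0,0],[-2,0,0,0,0,0]]])

```text
time: 11.52
tool_pos: [0.486, -0.0821, 0.0402]
ee_rot: [[-0.236, 0.972, -0.001], [0.972, 0.236, 0.006], [0.006, 0.0, -1.0]]
wrist_force: [-4.9, 14.0, 4.7]
gripper_width: 0.0851
gripper_force: 7.4
```

Request:
drive_tool(targets=[[[5,0,0,0,0,0],[12,0,0,0,0,0],[20,0,0,0,0,0],[24,0,0,0,0,0],[24,0,-30,0,0,0],[24,0,-65,0,0,0],[24,0,-100,0,0,0],[40,0,-130,0,0,0],[60,0,-150,0,0,0],[60,0,-150,0,0,0],[60,0,-150,0,0,0]]])

```text
time: 12.43
tool_pos: [0.4729, -0.0263, 0.1919]
ee_rot: [[-0.235, 0.972, 0.004], [0.972, 0.235, -0.001], [-0.002, 0.003, -1.0]]
wrist_force: [-0.4, -0.1, -0.8]
gripper_width: 0.0849
gripper_force: 0.0
```

```bash
python3 - <<'E'
from h import *
s=get_state();print(s['tool_pos'])
a=cv2.resize(grab_frame("scene")[140:290,160:390],None,fx=3.4,fy=3.4)
b=grab_frame("wrist");cv2.imwrite("pics/w5.png",b[:,:,::-1]);cv2.imwrite("pics/s5.png",a[:,:,::-1])
p=[.56635,-.06484,.23344]
print(project("wrist",slide(p,np.array([[0,0,35],[0,0,27],[0,-8,42],[-60,-8,42],[-100,-8,42],[-137,150,42]])/1e3),s).round())
E
```

```text
[ 0.47292579 -0.02634735  0.19188324]
[[372. 255.]
 [370. 251.]
 [373. 267.]
 [305. 267.]
 [259. 267.]
 [206.  74.]]
```

View pics/w5.png

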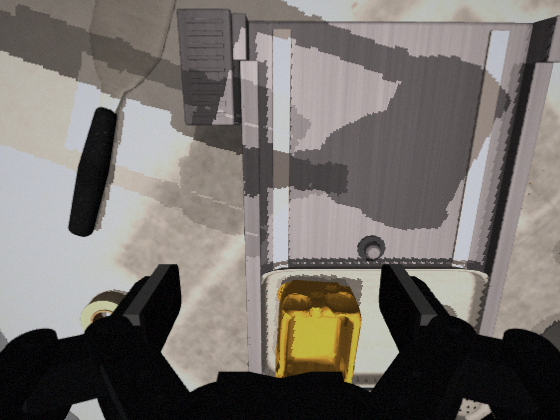

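View pics/s5.png

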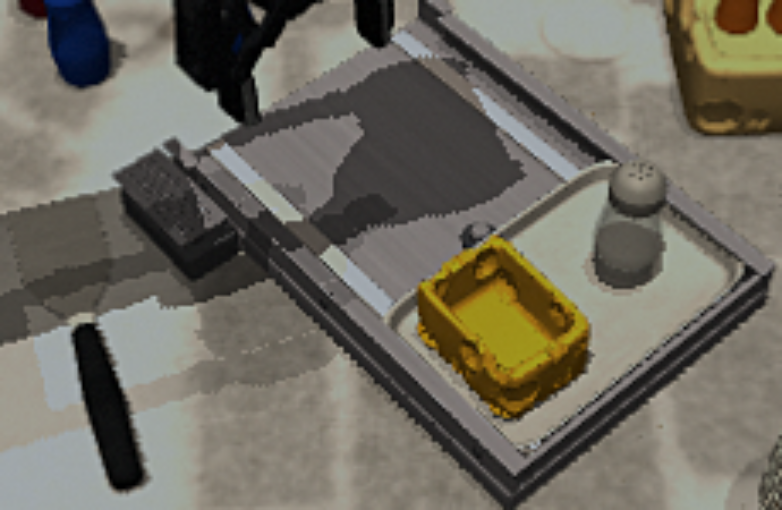

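The tray is square against the end stop. The pin stands up behind its rear rim at wrist pixel (371,247), the paddle is up, and the dish and shaker are upright. The gripper is clear, so I'm handing in.

```bash
python3 -c "
from plant import *
print(finish_job())"
```

```text
the job is handed in; nothing more can be done
None
```

I've handed the job in, with no verdict returned: the last pictures show the tray home against the end stop, the pin up behind it, the dish and shaker upright and the gripper clear, at about 12.5 s of the 42 s limit.

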